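# Roll adhesive wood strips down onto a mounting board

## Robot

A 6-joint arm with a two-finger parallel gripper is mounted at the origin on a cart in front of the work surface, level with it; the furniture and walls round the work are solid. World frame = base frame: x ahead of the robot, y to its left, z up, the work surface at z = 0. Lengths are in m, angles in rad, forces in N, time in s.
With the tool pointing down it reaches from about 0.3 to 0.875 m from the base axis. Payload 6.4 kg.
Tool frame: the origin (TCP) lies at the very end of the fingers, on their centre line; the grasp point (between the pads) lies 19 mm behind it; z points along the fingers, y is the direction in which the jaws open and shut (so a half turn about z gives the same grasp; the last joint's range is limited). The gripper opens to 85 mm and grips with 20 to 120 N. Pads are 22 mm wide; open, the fingers measure 114 mm over their backs; the gripper's body (76 mm by 85 mm) begins 54 mm behind the grasp point. The pads swing forward as they close: fully open they stand 13 mm farther back than shut.
Start: joints at [0.969, 0.181, 1.607, -0, 1.354, -0.206], TCP at [0.222, 0.531, 0.231] pointing down, gripper open.
Joint ranges: [-2.99, 2.99], [-0.89, 2.07], [0.3, 2.58], [-1.14, 4.28], [0, 2.63], [-3.12, 3.12]. Speed limits (rad/s): [2.57, 2.57, 3.01, 3.14, 3.14, 3.14].

## Interface

Orientations are given as a unit quaternion [w, x, y, z].
In Python, from bench import * gives the robot as it stands.
- The arm moves only by the tool arm_command, never from a script. Its argument "motion" is text: rows parted by semicolons, each of 7 numbers parted by spaces: the shift along the tool's x, y, z in units of 0.2 m (1.0 is 0.2 m), then the turn, a rotation vector about the tool's x, y, z in units of 60 degrees (1.0 is 60 degrees), then the opening, from 0 (shut) to 1 (fully open). In form: tx ty tz ax ay az grip; .... A call has 1 to 10 rows; each row shifts and turns the pose as measured when the row begins, along the tool's axes as they then stand; what a row does not reach is not made up. A row lasts 1/12 s, in which the tool goes at most 41.7 mm and 7.16 degrees, less where a joint would pass 70% of its speed; a pose out of reach is approached as far as the arm can. A call with a number of a shift or a turn outside -1 to 1 is refused whole. A call with a gripper value outside its range is refused whole. The fingers move at their own pace and stop on an object; the grip force is fixed at half the most. Time passes only in rows, so rows that do not move let the fingers close. It gives the time, the measured TCP pose, the force and the opening at its end, in the units of the state.
- get_obs(): the state, without advancing time (a new reading comes with each control period).
- camera(name): name is "scene" or "top"; returns a dict with "img" (420x560x3 uint8, red, green, blue), "intrinsics" (3x3 intrinsics, pixels), "distortion" ([k1, k2, p1, p2, k3] as OpenCV has them; the pictures are not rectified), "pose" (4x4, takes a point from camera to world coordinates). Camera axes: x right, y down, z forward; pixel columns grow to the right and rows downward; lengths in m; the calibration is good to about 2 mm. A picture is of the moment at which its call begins. There is no depth.
- hand_in(): hands the job in, once; it reports no verdict.
Trained networks look in the newest picture that a camera, given by its name, has taken for a name from the list of things; names that differ only in an ending like _2 or _b are one class to them, and where a whole thing is asked for, a point or a joint stands for the part that bears it (a point fixed in the world has none). Each returns a list of dicts, best first, with "conf" (0 to 1); they miss things now and then, are a little off and sometimes report something else, mostly with a low value. They report only what shows in the picture. A call takes as long as a camera call. They do not tell look-alikes from the thing itself.
- search_frame(camera, target): "box" ([left, top, right, bottom] in pixels, round what is visible of it).
The state is a dict: "time_s": time; "q": joint angles; "dq": joint speeds; "joint_efforts": joint torques, N m; "eef_pos": TCP position; "eef_rot": TCP orientation; "wrist_force": force on the tool from outside, world axes, zero at the start; "torque": the same for the moment, N m; "opening": opening from 0.0 (shut) to 1.0 (fully open).
Only numpy, scipy, OpenCV 4.12 (cv2) and the standard library are available. Lean on these libraries where they do the work, as an engineer would, in place of code of your own. Each camera call takes 0.05 s, during which the arm holds its last target.

## Task

Five wood strips lie loosely on their foam adhesive on the mounting board and must be stuck down: take the hand roller from its stand, set it on the dark strip at one end and roll it across to the strip at the other end in one pass, staying down on the strips, with steady firm pressure (about 15 N, never over 25 N), so that all five strips go fully down in order. Then put the roller back upright in its stand and let go. Touch the strips only with the roller, and leave the other things on the bench where they are.

Things in the scene. Friction and masses are not known exactly. Their poses are not given: they have to be found in the camera images.
- roller_grip (a point): centre of the hand roller's grip: a black block with two orange bands, 78 mm long (its x), 28 mm thick (its y), 44 mm high, flat upright faces; pinch it across the 28 mm. z up along the roller. 102 mm above the drum's lowest line, 72 mm above the axle. Under the grip an aluminium bridge 116 x 44 mm has its top 28 mm below this point
- roller_axle (a point): centre of the roller's black rubber drum, 60 mm diameter, 90 mm long along x, turning freely, so the roller rolls along its y. Two aluminium side plates 9 mm thick (at x = +-53.5 mm), 60 mm long (y), have flat lower edges 16 mm below this point; the drum reaches 30 mm below it
- roller: the whole hand roller, 124 mm high, 0.45 to 0.7 kg; origin at the drum's lowest line under the grip, z up
- stand_seat (a point): centre of the roller's grey stand at the height of its two rails, 22 mm above the bench, on which the roller's side plates rest: the axle is then 16 mm and the grip centre 88 mm above this point. x lies along the drum's axis, y along the rolling direction (a half turn is as good). Lips 11 mm above the rails leave about 7 mm play each way
- stand: the roller's stand, 146 (x) x 96 (y) mm, fixed to the bench; origin on the bench under its centre
- board: aluminium mounting board, 160 (x) x 226 (y) mm, fixed to the bench, origin on the bench under its centre; rims 20 mm high. On its plywood bed lie five wood strips, each 112 mm long (x), 32 mm wide, at 34 mm pitch along y, the dark one at the +y end. The bed's height differs each time: tops of the loose strips lie 31 to 53 mm above the bench, all level
- board_first (a point): point at bench level (it tells nothing of the bed's height) below the middle of the first, dark strip; axes as the board's. Under pressure the whole bed gives like a spring, about 6 N per mm up to 12 mm; each strip's adhesive yields at 6 to 9 N, the strip then sinks 4 mm and stays down. The wood marks above 25 N
- board_last (a point): point at bench level below the middle of the last strip, 136 mm from the first along the board's -y; axes as the board's
- strip1 (a joint): how far strip 1 of five (1 = the dark one at the board's +y end, 5 = the other end) has been pressed down, m: 0 loose, 0.004 fully down
- strip2 (a joint): how far strip 2 of five (1 = the dark one at the board's +y end, 5 = the other end) has been pressed down, m: 0 loose, 0.004 fully down
- strip3 (a joint): how far strip 3 of five (1 = the dark one at the board's +y end, 5 = the other end) has been pressed down, m: 0 loose, 0.004 fully down
- strip4 (a joint): how far strip 4 of five (1 = the dark one at the board's +y end, 5 = the other end) has been pressed down, m: 0 loose, 0.004 fully down
- strip5 (a joint): how far strip 5 of five (1 = the dark one at the board's +y end, 5 = the other end) has been pressed down, m: 0 loose, 0.004 fully down
- ribbon: bystander: spool of red ribbon lying flat, 104 x 132 x 32 mm
- pen: bystander: white and black marker pen, 135 mm long
- shears: bystander: scissors with red handles, 199 mm long
- spare_box: bystander: empty-looking plain kraft box without a lid, 234 x 144 x 62 mm; origin under its centre
There are look-alikes about, which are no part of the job. Leave any blue look-alike of the roller alone.

How it is judged:
On the way, in this order (a step that is already met when the one before it is completed fails the run):
1. the roller has pressed the dark first strip down, the last two still being loose (value of joint strip1 above 0.003 m and contact force between roller and board above 2 N and value of joint each of strip4, strip5 below 0.002 m), for 0.1 s.
2. all five strips are fully down, the roller still pressing on them (value of joint each of strip1, strip2, strip3, strip4, strip5 above 0.003 m and contact force between roller and board above 2 N), for 0.1 s.
3. the roller stands in its stand again (horizontal distance between roller_axle and stand_seat below 0.012 m and z of roller_axle in the frame of stand_seat below 0.021 m and angle between roller_axle's own z axis and vertical below 0.09 rad), for 0.2 s.
At the end, for the whole second after the job is handed in: All five strips are down by more than 3 mm of their 4 mm; the roller stands on the rails of its stand, within 12 mm of its centre, leaning less than 5 degrees, released and at rest (all of step 3 and value of joint each of strip1, strip2, strip3, strip4, strip5 above 0.003 m and linear speed of roller below 0.03 m/s); the robot touches nothing.
It fails at once if the board is pressed with more than 25 N (contact force between anything else and board above 25 N).
It fails at once if the strips are touched with the fingers (contact force between the fingers and board above 1 N).
It fails at once if a strip goes down before the strip two places ahead of it in the row (not rolled across in order) ((value of joint strip3 above 0.003 m and value of joint strip1 below 0.002 m) or (value of joint strip4 above 0.003 m and value of joint strip2 below 0.002 m) or (value of joint strip5 above 0.003 m and value of joint strip3 below 0.002 m)).
It fails at once if the roller is lifted off between the first strip and the last (axle more than 90 mm above the bench, clear of the strips at any bed height) (value of joint strip1 above 0.003 m and value of joint strip5 below 0.002 m and height (world z) of roller_axle above 0.09 m).
It fails at once if another thing on the bench is moved by more than 30 mm (distance of any of ribbon, pen, shears, spare_box from where it was at the start of the episode above 0.03 m).
It also fails if it takes over 64 s, if anything falls off the work surface, if the arm or the gripper's body presses on something with over 40 N, if the wrist force passes 120 N, or if a joint passes its speed limit or range.

## Working session

There is one attempt and no reset: what is moved stays moved. The work goes in short steps, Python scripts to look and compute and a tool call to move; the robot and the scene stay as the last step left them, time stands still between calls to the robot, and variables do not carry over. Pictures are saved under pics/ and viewed, and the job is handed in when it is done.

Besides the shell and the picture viewer there is one more tool, called after ">>>" as name(argument=value, ...), one argument or row to a line, values as JSON. arm_command: Moves the arm, as the interface text tells. Shifts and turns lie within -1 to 1; 1 stands for 0.2 m of shift or 60 degrees of turn. Its arguments: {"type":"object","properties":{"motion":{"type":"string"}},"required":["motion"]}

```bash
ls; mkdir -p pics; python3 - <<'E'
from bench import *
import cv2,numpy as np
print(get_obs())
for n in ["scene","top"]:
    c=camera(n); cv2.imwrite(f"pics/{n}0.png",c["img"][:,:,::-1]); print(n,c["intrinsics"],c["distortion"],c["pose"])
    for t in ["roller","roller_grip","stand","board","strip1","ribbon","pen","shears","spare_box"]:
        try: print(t,[(np.round(d["box"]).tolist(),round(d["conf"],2)) for d in search_frame(n,t)][:4])
        except Exception as e: print(t,e)
print(get_obs()["time_s"])
E
```

```text
pics
{'time_s': 0.0, 'q': array([ 9.68704760e-01,  1.81542729e-01,  1.60799947e+00, -3.33723842e-06,
        1.35380695e+00, -2.06318170e-01]), 'dq': array([ 0.00140726, -0.00231154, -0.00064381,  0.00056257,  0.0012462 ,
        0.0007412 ]), 'joint_efforts': array([ 2.98354171e-03, -4.44870651e+01, -3.51348281e+01,  1.03977693e-04,
        9.03252047e-03,  3.93091545e-05]), 'eef_pos': array([0.22135085, 0.53009026, 0.23038734]), 'eef_rot': array([-3.43905241e-04,  1.96597283e-01,  9.80483930e-01, -8.08112855e-04]), 'wrist_force': array([-1.24316596, -0.24840711,  0.28617941]), 'torque': array([ 0.03471308, -0.05568794,  0.02073609]), 'opening': 1.000185836217741}
scene [[443.04764288   0.         283.51528858]
 [  0.         443.04764288 214.5223143 ]
 [  0.           0.           1.        ]] [-0.1085922  0.         0.         0.         0.       ] [[-0.89616192 -0.3013787   0.32567575 -0.02332379]
 [-0.44352479  0.63055972 -0.6369303   1.11740401]
 [-0.01340078 -0.71523795 -0.69875253  1.33727915]
 [ 0.          0.          0.          1.        ]]
roller [([257.0, 245.0, 282.0, 
[... 1142 characters left out ...]
245.0, 252.0, 279.0, 284.0], 0.97), ([196.0, 205.0, 225.0, 243.0], 0.84), ([192.0, 271.0, 232.0, 288.0], 0.57), ([198.0, 203.0, 230.0, 249.0], 0.56)]
stand [([196.0, 204.0, 231.0, 250.0], 0.92)]
board [([282.0, 195.0, 352.0, 248.0], 0.97), ([256.0, 144.0, 277.0, 168.0], 0.43)]
strip1 [([309.0, 201.0, 321.0, 236.0], 0.89), ([282.0, 192.0, 351.0, 245.0], 0.75), ([333.0, 199.0, 341.0, 232.0], 0.72), ([287.0, 206.0, 305.0, 236.0], 0.68)]
ribbon [([257.0, 144.0, 277.0, 165.0], 0.89)]
pen [([122.0, 235.0, 143.0, 271.0], 0.67)]
shears [([395.0, 247.0, 434.0, 269.0], 0.75), ([198.0, 209.0, 228.0, 245.0], 0.49)]
spare_box [([100.0, 147.0, 150.0, 223.0], 0.7), ([312.0, 203.0, 320.0, 236.0], 0.51)]
1.0
```

```bash
python3 - <<'E'
import cv2
a=cv2.imread("pics/top0.png"); cv2.imwrite("pics/top0c.png",cv2.resize(a[130:310,80:450],None,fx=2.16,fy=2.16,interpolation=cv2.INTER_CUBIC))
a=cv2.imread("pics/scene0.png"); cv2.imwrite("pics/scene0c.png",cv2.resize(a[150:350,150:400],None,fx=3,fy=3,interpolation=cv2.INTER_CUBIC))
E
```

```text
(no output)
```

View pics/top0c.png

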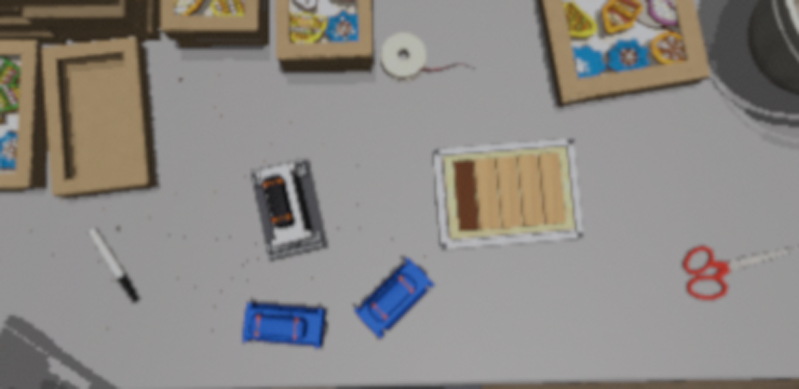

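View pics/scene0c.png

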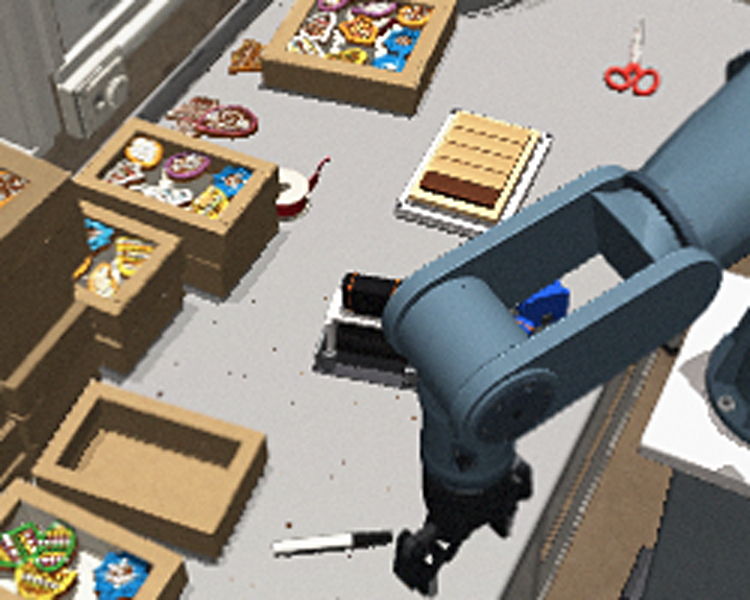

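View pics/top0.png

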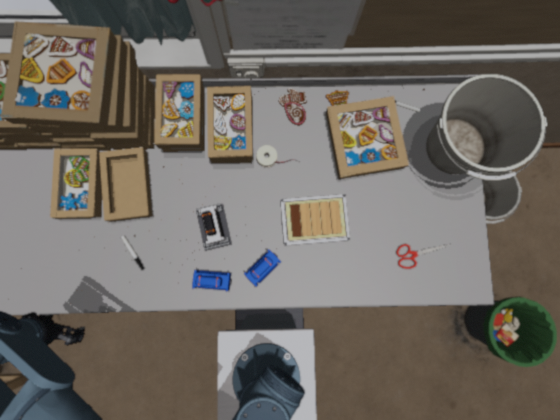

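The top crop shows three candidates. The black roller with orange bands sits in the grey stand at full-image pixel (211,225). Two blue look-alikes are at (212,280) and (262,268). By the description it's the black one. Next come close crops to localise it and the board.

```bash
python3 - <<'E'
import cv2
def crop(f,n,x0,y0,x1,y1,s):
    a=cv2.imread(f)[y0:y1,x0:x1]; a=cv2.resize(a,None,fx=s,fy=s,interpolation=cv2.INTER_CUBIC)
    for x in range(x0,x1,10): 
        cv2.line(a,((x-x0)*s+s//2,0),((x-x0)*s+s//2,6),(0,0,255),1); cv2.putText(a,str(x),((x-x0)*s,18),0,.4,(0,0,255),1)
    for y in range(y0,y1,10): 
        cv2.line(a,(0,(y-y0)*s+s//2),(6,(y-y0)*s+s//2),(0,0,255),1); cv2.putText(a,str(y),(8,(y-y0)*s+s//2),0,.4,(0,0,255),1)
    cv2.imwrite(n,a)
crop("pics/top0.png","pics/c1.png",190,195,240,255,10)
crop("pics/top0.png","pics/c2.png",275,185,358,252,9)
crop("pics/scene0.png","pics/c3.png",280,180,340,234,11)
E
```

```text
(no output)
```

View pics/c1.png

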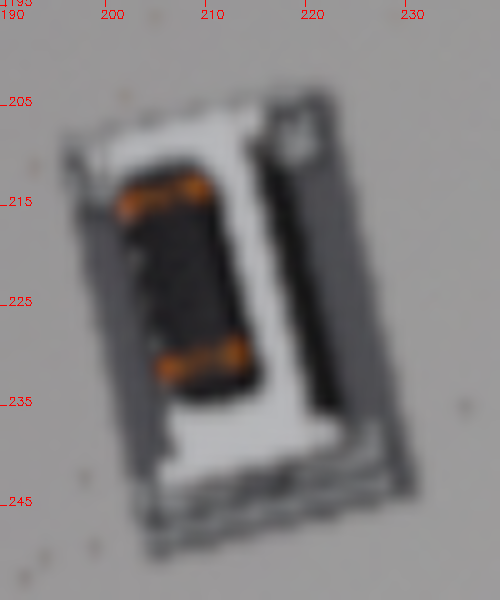

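View pics/c2.png

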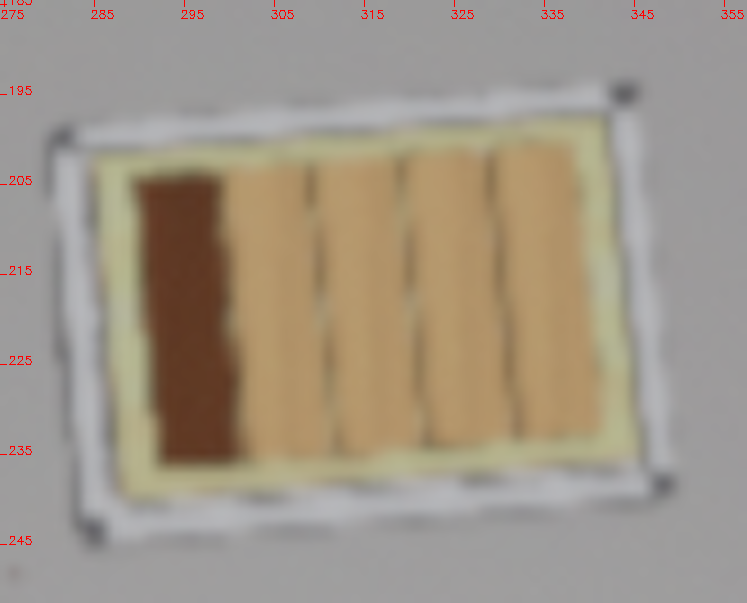

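View pics/c3.png

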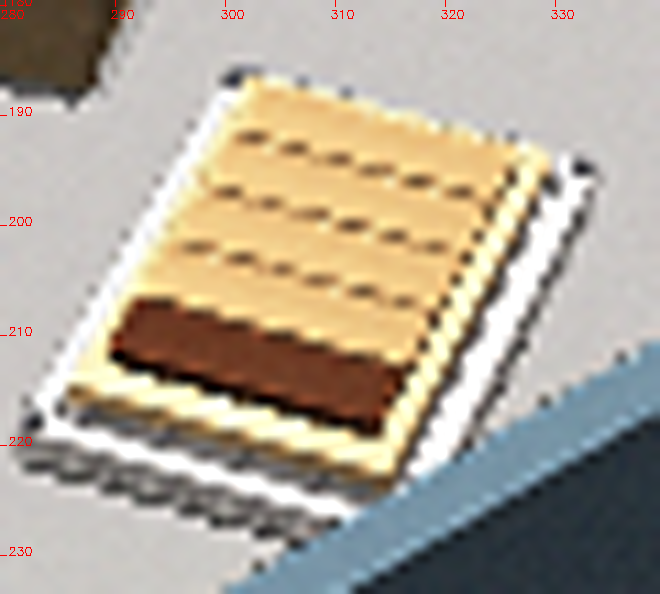

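The top crops confirm the black roller with orange bands: grip centre around (208.5,223.5), stand corners about (196,208), (222,203), (231,244) and (204,250). The board shows the dark strip at its left end, which is +y. Now I'll fit the poses.

```bash
cat > h.py <<'E'
import numpy as np,cv2
from scipy.optimize import least_squares
from scipy.spatial.transform import Rotation as R
K={"scene":np.array([[443.04764288,0,283.51528858],[0,443.04764288,214.5223143],[0,0,1]]),"top":np.array([[390.90570199,0,279.65057497],[0,390.90570199,207.78694602],[0,0,1]])}
D={"scene":np.array([-0.1085922,0,0,0,0]),"top":np.array([0.02949765,0,0,0,0])}
P={"scene":np.array([[-0.89616192,-0.3013787,0.32567575,-0.02332379],[-0.44352479,0.63055972,-0.6369303,1.11740401],[-0.01340078,-0.71523795,-0.69875253,1.33727915],[0,0,0,1]]),
"top":np.array([[-0.01826888,-0.99039618,0.13704616,0.37380108],[-0.99977213,0.01658154,-0.0134438,-0.03596218],[0.01104225,-0.13726054,-0.99047343,1.35385099],[0,0,0,1]])}
def proj(c,X):
    T=np.linalg.inv(P[c]); return cv2.projectPoints(np.asarray(X,float).reshape(-1,1,3),cv2.Rodrigues(T[:3,:3])[0],T[:3,3],K[c],D[c])[0].reshape(-1,2)
def rect(x,y,yaw,lx,ly,z,oy=0):
    # order: (+x,+y),(+x,-y),(-x,-y),(-x,+y)
    q=np.array([[lx,ly],[lx,-ly],[-lx,-ly],[-lx,ly]])/2+[0,oy]
    c,s=np.cos(yaw),np.sin(yaw); q=q@np.array([[c,s],[-s,c]])+[x,y]
    return np.c_[q,np.full(4,z)]
def tool(o):  # TCP pos, Rotation
    w,x,y,z=o["eef_rot"]; return np.array(o["eef_pos"]),R.from_quat([x,y,z,w])
def goal_rot(yaw): # tool z down, tool y along +-roller y; choose tool x along roller x
    c,s=np.cos(yaw),np.sin(yaw); return R.from_matrix(np.array([[c,s,0],[s,-c,0],[0,0,-1]]))
def delta(o,p,yaw):
    t,r=tool(o); best=None
    for k in (0,np.pi):
        rv=(r.inv()*goal_rot(yaw+k)).as_rotvec()
        if best is None or np.linalg.norm(rv)<np.linalg.norm(best): best=rv
    d=r.inv().apply(np.asarray(p)-t)
    return np.round(d/0.2,4),np.round(best/(np.pi/3),4)
E
python3 - <<'E'
from h import *
rim=np.array([[280.3,199.2],[345.3,193.9],[349.2,239.7],[283.4,244.5]])
st=np.array([[289.2,204.3],[338.2,199.8],[341.5,233.2],[292.1,236.4]])
dk=np.array([[291.8,206.6],[316.3,213.0],[313.9,219.0],[289.5,211.8]]) # scene: +x-y, -x-y, -x+y,+x+y
dk=dk[[3,0,1,2]]
f=lambda p:np.r_[(proj("top",rect(p[0],p[1],p[2],.16,.226,.02))-rim).ravel(),(proj("top",rect(p[0],p[1],p[2],.112,.168,p[3]))-st).ravel(),(proj("scene",rect(p[0],p[1],p[2],.112,.032,p[3],.068))-dk).ravel()]
s=least_squares(f,[.4,-.1,.05,.04]);print("board",s.x,np.round(s.fun.reshape(-1,2),1).tolist())
f=lambda p:np.r_[(proj("top",rect(p[0],p[1],p[2],.16,.226,.02))-rim).ravel()]
s=least_squares(f,[.4,-.1,.05]);print("rim only",s.x,np.round(s.fun,1))
c=np.array([[196,208],[222.5,203.3],[231.3,244],[204.5,250.5]])
for z in(0,.033):
    s=least_squares(lambda p:(proj("top",rect(*p,.146,.096,z))-c).ravel(),[.4,.2,.2]);print("stand",z,s.x,np.round(s.fun,1))
px=lambda u,v:[190+(u-5)/10,195+(v-5)/10]
g=np.array([px(115,175),px(212,160),px(265,388),px(165,403)])
s=least_squares(lambda p:(proj("top",rect(*p,.078,.028,.132))-g).ravel(),[.4,.2,.2]);print("grip",s.x,np.round(s.fun,1))
b=np.array([px(100,135),px(265,100),px(345,430),px(168,480)])
s=least_squares(lambda p:(proj("top",rect(*p,.116,.044,.082))-b).ravel(),[.4,.2,.2]);print("bridge",s.x,np.round(s.fun,1))
E
```

```text
board [ 0.51668759 -0.17336928  0.0598869   0.04472778] [[-0.3, -0.4], [-0.3, -0.0], [0.5, 0.3], [0.3, 0.6], [-0.0, -0.4], [0.3, 0.4], [0.3, -0.1], [-0.2, 0.5], [-0.8, -0.3], [-0.3, 0.1], [0.0, 0.6], [-0.2, -0.4]]
rim only [ 0.51706738 -0.17322595  0.05543422] [-0.3 -0.7 -0.2 -0.   0.4  0.3  0.1  0.4]
stand 0 [0.50022657 0.17571389 0.20311434] [-0.1  0.9  0.5 -0.3  0.2 -0.1 -0.5 -0.5]
stand 0.033 [0.49720405 0.17055118 0.20329688] [-0.6  0.5  0.7 -0.9  0.6  0.3 -0.7  0.1]
grip [0.49981805 0.1712295  0.21579782] [ 0.5 -0.4 -0.5 -0.9 -0.6  0.4  0.6  1. ]
bridge [0.50340343 0.16991269 0.22163199] [ 1.5 -0.5 -1.8 -0.2 -2.1  1.2  2.3 -0.5]
```

```bash
python3 - <<'E'
from bench import *
from h import *
o=get_obs(); t,r=tool(o); print(t,r.as_matrix().round(2)); print(delta(o,[.5,.171,.2],.212))
E
```

```text
[0.22167166 0.5305363  0.23126063] [[-0.92  0.39 -0.  ]
 [ 0.39  0.92 -0.  ]
 [ 0.   -0.   -1.  ]]
(array([-1.9771, -1.1222,  0.1564]), array([-1.000e-04, -0.000e+00, -5.804e-01]))
```

>>> arm_command(
  motion="-0.18 -0.1 0.01 0 0 0 1; -0.18 -0.1 0.01 0 0 0 1; -0.18 -0.1 0.01 0 0 0 1; -0.18 -0.1 0.01 0 0 0 1; -0.18 -0.1 0.01 0 0 0 1; -0.18 -0.1 0.01 0 0 0 1; -0.18 -0.1 0.01 0 0 0 1; -0.18 -0.1 0.01 0 0 0 1; 0 0 0 0 0 -0.116 1; 0 0 0 0 0 -0.116 1",
)

```text
time_s: 1.83
eef_pos: [0.4317, 0.266, 0.2157]
eef_rot: [0.002, 0.071, 0.997, 0.002]
wrist_force: [0.1, 1.0, 0.5]
opening: 0.997
```

```bash
cat > d.py <<'E'
import sys
from bench import *
from h import *
x,y,z,w=map(float,sys.argv[1:5]); o=get_obs(); t,r=tool(o)
print("t",round(o["time_s"],2),"tcp",t.round(4),"F",np.round(o["wrist_force"],1),"M",np.round(o["torque"],2),"open",round(o["opening"],3))
m=r.as_matrix(); print("yaw",round(float(np.arctan2(m[1,0],m[0,0])),4),"tilt",np.round(m[:2,2],4))
a,b=delta(o,[x,y,z],w); print(a,b)
E
python3 d.py .5 .171 .2 .212
```

```text
t 1.83 tcp [0.4317 0.266  0.2157] F [0.1 1.  0.5] M [0.06 0.05 0.04] open 0.997
yaw 2.9998 tilt [0.0048 0.0037]
[-0.4047 -0.4222  0.0785] [ 0.0034  0.0047 -0.3378]
```

>>> arm_command(
  motion="0 0 0 0 0 -0.113 1; 0 0 0 0 0 -0.113 1; 0 0 0 0 0 -0.113 1",
)

```text
time_s: 2.08
eef_pos: [0.4336, 0.2634, 0.2159]
eef_rot: [0.003, -0.113, 0.994, 0.001]
wrist_force: [0.0, -0.2, -0.2]
opening: 1.0
```

```bash
python3 d.py .5 .171 .2 .212
```

```text
t 2.08 tcp [0.4336 0.2634 0.2159] F [ 0.  -0.2 -0.2] M [ 0.06  0.02 -0.03] open 1.0
yaw -2.9156 tilt [0.0054 0.0035]
[-0.2197 -0.5249  0.0795] [0.0022 0.0057 0.0133]
```

>>> arm_command(
  motion="-0.055 -0.131 0.015 0.002 0.005 0.013 1; -0.055 -0.131 0.015 0 0 0 1; -0.055 -0.131 0.015 0 0 0 1; -0.055 -0.131 0.015 0 0 0 1; 0 0 0 0 0 0 1",
)

```text
time_s: 2.5
eef_pos: [0.5019, 0.1687, 0.2045]
eef_rot: [0.002, -0.112, 0.994, 0.0]
wrist_force: [-0.8, 0.7, -0.3]
opening: 1.0
```

```bash
python3 d.py .5 .171 .2 .212; python3 - <<'E'
from bench import *
import cv2
a=camera("scene")["img"][:,:,::-1][170:300,220:360]; cv2.imwrite("pics/s1.png",cv2.resize(a,None,fx=5,fy=4.6,interpolation=cv2.INTER_CUBIC))
E
```

```text
t 2.5 tcp [0.5019 0.1687 0.2045] F [-0.8  0.7 -0.3] M [-0.01 -0.04 -0.03] open 1.0
yaw -2.9171 tilt [0.0033 0.0011]
[0.007  0.0135 0.0224] [0.0003 0.0033 0.0119]
```

View pics/s1.png

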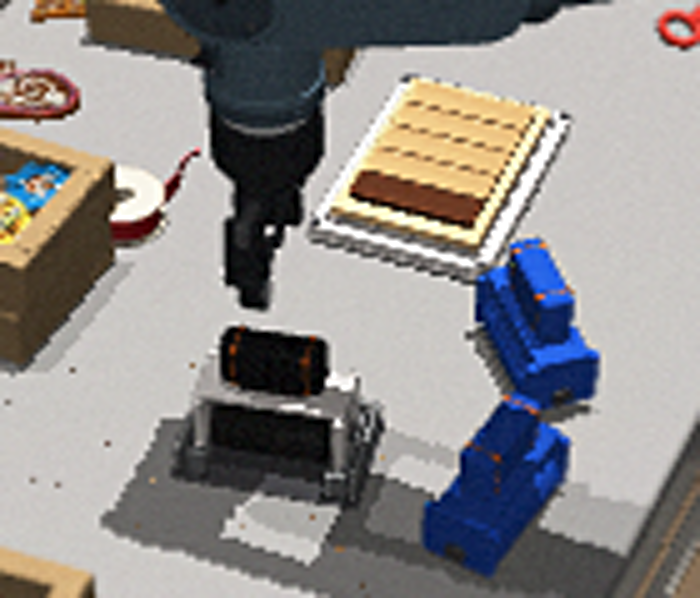

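The scene crop shows the black roller in its stand with the gripper directly above it, and both blue look-alikes standing clear to the right at crop (535,330) and (500,480). I'll check the estimate by overlaying it on this view.

```bash
python3 - <<'E'
from h import *
a=cv2.imread("pics/s1.png")
def dr(X,col):
    p=(proj("scene",X)+.5-[220,170])*[5,4.6]; cv2.polylines(a,[np.int32(p)],True,col,1)
dr(rect(.5,.171,.212,.078,.028,.132),(0,255,0));dr(rect(.5,.171,.212,.078,.028,.088),(0,255,0))
dr(rect(.5,.171,.212,.116,.044,.082),(255,255,0));dr(rect(.5,.172,.205,.146,.096,0),(0,0,255))
for k in range(5): dr(rect(.517,-.173,.058,.112,.032,.045,.068-.034*k),(0,255,0))
dr(rect(.517,-.173,.058,.16,.226,.02),(0,0,255))
cv2.imwrite("pics/s1o.png",a)
E
```

```text
(no output)
```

View pics/s1o.png

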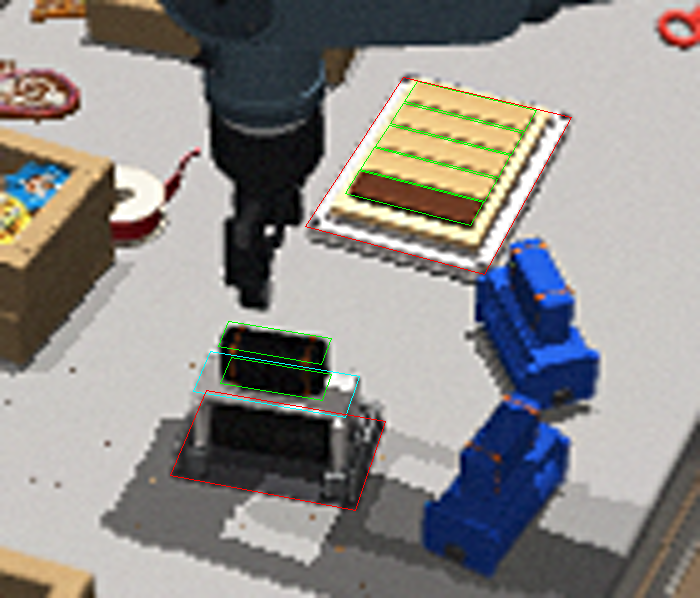

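>>> arm_command(
  motion="0.007 0.012 0.11 0 0.003 0.011 1; 0 0 0.11 0 0 0 1; 0 0 0.11 0 0 0 1; 0 0 0.11 0 0 0 1; 0 0 0 0 0 0 1",
)

```text
time_s: 2.97
eef_pos: [0.4996, 0.1749, 0.1166]
eef_rot: [0.002, -0.105, 0.994, 0.002]
wrist_force: [-1.1, -0.1, -0.9]
opening: 1.002
```

```bash
python3 d.py .5 .171 .094 .212
```

```text
t 2.97 tcp [0.4996 0.1749 0.1166] F [-1.1 -0.1 -0.9] M [-0.02  0.04  0.03] open 1.002
yaw -2.9307 tilt [0.0046 0.004 ]
[ 0.003  -0.02    0.1128] [ 0.0028  0.0051 -0.0011]
```

>>> arm_command(
  motion="0.003 -0.019 0.055 0.002 0.004 0 1; 0 0 0.055 0 0 0 1; 0 0 0 0 0 0 1",
)

```text
time_s: 3.22
eef_pos: [0.4997, 0.1726, 0.0946]
eef_rot: [0.001, -0.106, 0.994, 0.001]
wrist_force: [-0.7, -1.8, 0.4]
opening: 1.001
```

```bash
python3 d.py .5 .171 .094 .212; python3 - <<'E'
from bench import *
import cv2
a=camera("scene")["img"][:,:,::-1][200:290,220:340]; cv2.imwrite("pics/s2.png",cv2.resize(a,None,fx=6,fy=6,interpolation=cv2.INTER_CUBIC))
E
```

```text
t 3.22 tcp [0.4997 0.1726 0.0946] F [-0.7 -1.8  0.4] M [ 0.01  0.01 -0.04] open 1.001
yaw -2.9288 tilt [0.0015 0.0013]
[ 0.0003 -0.0081  0.0031] [0.0009 0.0017 0.0008]
```

View pics/s2.png

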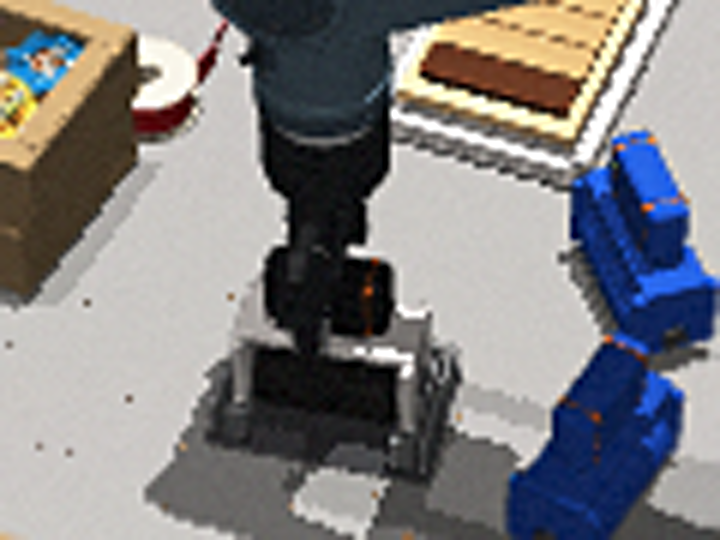

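The near finger, at crop (300,310), is in front of the grip, and the orange band shows at (370,290). The gripper straddles the grip, so I'll close it.

>>> arm_command(
  motion="0 -0.008 0 0 0 0 0; 0 0 0 0 0 0 0; 0 0 0 0 0 0 0; 0 0 0 0 0 0 0; 0 0 0 0 0 0 0; 0 0 0 0 0 0 0; 0 0 0 0 0 0 0; 0 0 0 0 0 0 0",
)

```text
time_s: 3.93
eef_pos: [0.5032, 0.1715, 0.0992]
eef_rot: [0.005, -0.106, 0.994, 0.001]
wrist_force: [0.7, 0.1, -1.1]
opening: 0.318
```

```bash
python3 d.py .5 .171 .094 .212
```

```text
t 3.93 tcp [0.5032 0.1715 0.0992] F [ 0.7  0.1 -1.1] M [-0.08 -0.06 -0.01] open 0.318
yaw -2.9287 tilt [0.009  0.0025]
[0.0166 0.0007 0.026 ] [0.0005 0.0089 0.0009]
```

>>> arm_command(
  motion="0 0 0 0 0 0 0; 0 0 0 0 0 0 0; 0 0 0 0 0 0 0",
)

```text
time_s: 4.18
eef_pos: [0.5032, 0.1716, 0.0992]
eef_rot: [0.005, -0.106, 0.994, 0.001]
wrist_force: [0.4, 0.5, -1.4]
opening: 0.316
```

```bash
python3 d.py .5 .171 .094 .212;  python3 - <<'E'
from bench import *
import cv2
a=camera("scene")["img"][:,:,::-1][200:290,220:340]; cv2.imwrite("pics/s3.png",cv2.resize(a,None,fx=6,fy=6,interpolation=cv2.INTER_CUBIC))
E
```

```text
t 4.18 tcp [0.5032 0.1716 0.0992] F [ 0.4  0.5 -1.4] M [-0.   -0.04 -0.02] open 0.316
yaw -2.9286 tilt [0.0089 0.0024]
[0.0166 0.0006 0.0261] [0.0005 0.0088 0.001 ]
```

View pics/s3.png

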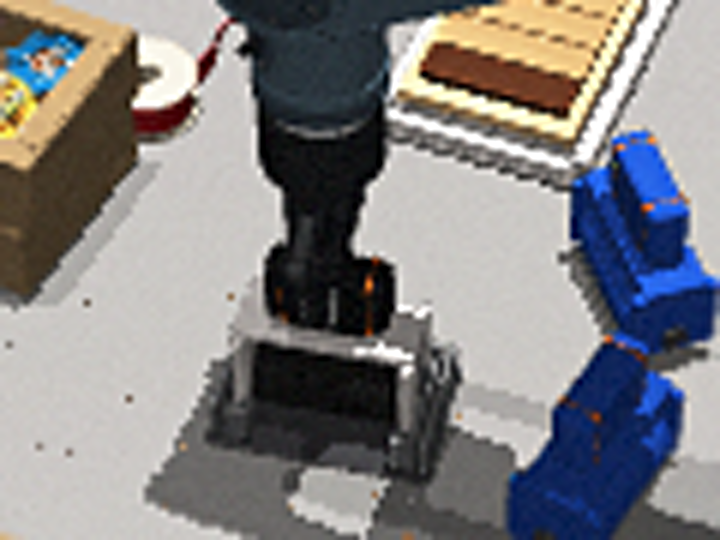

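>>> arm_command(
  motion="0 0 -0.03 0 0 0 0; 0 0 -0.09 0 0 0 0; 0 0 -0.12 0 0 0 0; 0 0 -0.12 0 0 0 0; 0 0 -0.1 0 0 0 0; 0 0 0 0 0 0 0",
)

```text
time_s: 4.73
eef_pos: [0.4961, 0.1704, 0.189]
eef_rot: [-0.004, -0.106, 0.994, 0.001]
wrist_force: [1.5, 0.6, -5.7]
opening: 0.317
```

```bash
cat > d2.py <<'E'
import sys
from bench import *
from h import *
# args: oy (board coords, m) z ; or "s" z for stand
o=get_obs(); t,r=tool(o)
RG=R.from_quat([-0.106,0.994,0.001,0.005]) 
YG=.213; B=np.array([.517,-.173]); YB=.058
if sys.argv[1]=="s": p=[.5032,.1715,float(sys.argv[2])]; w=YG
else:
    oy=float(sys.argv[1]); w=YB; p=[B[0]-np.sin(w)*oy+.003*np.cos(w),B[1]+np.cos(w)*oy+.003*np.sin(w),float(sys.argv[2])]
g=R.from_euler("z",w-YG)*RG
c,s=np.cos(YB),np.sin(YB); e=t[:2]-B
print("t",round(o["time_s"],2),"tcp",t.round(4),"board xy",np.round([c*e[0]+s*e[1],-s*e[0]+c*e[1]],4),"F",np.round(o["wrist_force"],1),"M",np.round(o["torque"],2),"open",round(o["opening"],3))
print("move",np.round(r.inv().apply(np.array(p)-t)/.2,3),"turn",np.round((r.inv()*g).as_rotvec()/(np.pi/3),3))
E
python3 d2.py .068 .19
```

```text
t 4.73 tcp [0.4961 0.1704 0.189 ] board xy [-0.0009  0.344 ] F [ 1.5  0.6 -5.7] M [ 0.04 -0.24  0.01] open 0.317
move [ 0.193 -1.367 -0.007] turn [ 0.001 -0.018  0.148]
```

>>> arm_command(
  motion="0 0 0 0 -0.009 0.074 0; 0 0 0 0 -0.008 0.074 0; 0 -0.15 0 0 0 0 0; 0 -0.18 0 0 0 0 0; 0 -0.18 0 0 0 0 0; 0 -0.18 0 0 0 0 0; 0 -0.18 0 0 0 0 0; 0 -0.18 0 0 0 0 0; 0 0 0 0 0 0 0",
)

```text
time_s: 5.48
eef_pos: [0.4993, -0.0444, 0.1762]
eef_rot: [-0.002, -0.029, 1.0, 0.003]
wrist_force: [0.1, -0.4, -5.7]
opening: 0.317
```

```bash
python3 d2.py .068 .16
```

```text
t 5.48 tcp [ 0.4993 -0.0444  0.1762] board xy [-0.0102  0.1295] F [ 0.1 -0.4 -5.7] M [-0.02 -0.07 -0.  ] open 0.317
move [-0.067 -0.308  0.079] turn [ 0.005 -0.014 -0.   ]
```

>>> arm_command(
  motion="-0.033 -0.153 0.02 0.005 -0.014 0 0; -0.033 -0.153 0.02 0 0 0 0; 0 0 0 0 0 0 0",
)

```text
time_s: 5.73
eef_pos: [0.5131, -0.1074, 0.1627]
eef_rot: [0.002, -0.027, 1.0, 0.002]
wrist_force: [-0.4, 0.1, -5.7]
opening: 0.32
```

```bash
python3 d2.py .068 .15
```

```text
t 5.73 tcp [ 0.5131 -0.1074  0.1627] board xy [-0.0001  0.0657] F [-0.4  0.1 -5.7] M [-0.06 -0.08 -0.05] open 0.32
move [-0.015  0.011  0.064] turn [ 0.003 -0.005 -0.004]
```

>>> arm_command(
  motion="-0.015 0.011 0.03 0.003 -0.005 -0.004 0; 0 0 0.02 0 0 0 0; 0 0 0 0 0 0 0",
)

```text
time_s: 5.98
eef_pos: [0.5136, -0.1045, 0.1476]
eef_rot: [0.002, -0.027, 1.0, 0.002]
wrist_force: [0.9, 0.1, -7.1]
opening: 0.315
```

```bash
python3 d2.py .068 .14;  python3 - <<'E'
from bench import *
import cv2
a=camera("scene")["img"][:,:,::-1][130:240,250:370]; cv2.imwrite("pics/s4.png",cv2.resize(a,None,fx=5.4,fy=5.4,interpolation=cv2.INTER_CUBIC))
E
```

```text
t 5.98 tcp [ 0.5136 -0.1045  0.1476] board xy [0.0006 0.0685] F [ 0.9  0.1 -7.1] M [ 0.09  0.08 -0.01] open 0.315
move [-0.012 -0.003  0.038] turn [ 0.003 -0.005 -0.003]
```

View pics/s4.png

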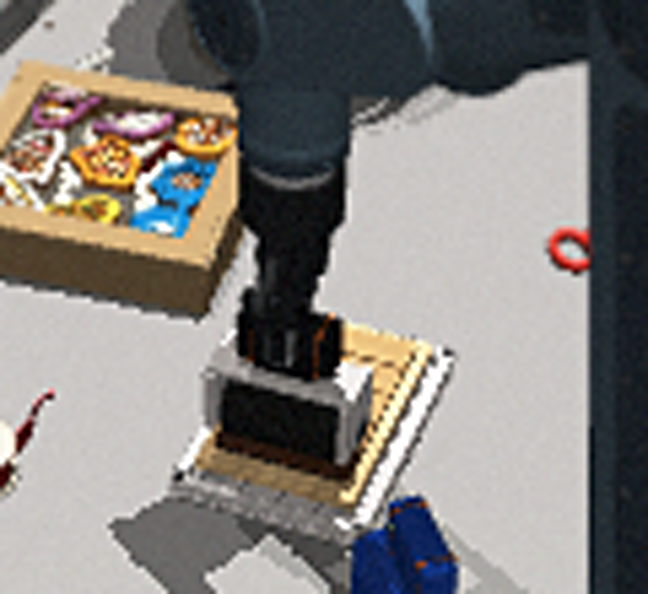

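>>> arm_command(
  motion="-0.01 -0.002 0.01 0.003 -0.005 -0.003 0; 0 0 0.01 0 0 0 0; 0 0 0.005 0 0 0 0; 0 0 0 0 0 0 0",
)

```text
time_s: 6.37
eef_pos: [0.5153, -0.1013, 0.1418]
eef_rot: [0.005, -0.031, 0.999, 0.001]
wrist_force: [-1.0, -0.0, -6.1]
opening: 0.316
```

```bash
python3 d2.py .068 .136
```

```text
t 6.37 tcp [ 0.5153 -0.1013  0.1418] board xy [0.0025 0.0717] F [-1.  -0.  -6.1] M [-0.01 -0.02  0.01] open 0.316
move [-0.002 -0.019  0.029] turn [ 0.001 -0.001  0.005]
```

>>> arm_command(
  motion="-0.002 -0.017 0.006 0 0 0.005 0; 0 0 0.006 0 0 0 0; 0 0 0 0 0 0 0",
)

```text
time_s: 6.62
eef_pos: [0.5164, -0.1044, 0.1398]
eef_rot: [0.005, -0.029, 1.0, 0.001]
wrist_force: [0.5, -0.4, -7.1]
opening: 0.319
```

```bash
python3 d2.py .068 .136
```

```text
t 6.62 tcp [ 0.5164 -0.1044  0.1398] board xy [0.0034 0.0685] F [ 0.5 -0.4 -7.1] M [0.02 0.04 0.06] open 0.319
move [ 0.002 -0.002  0.019] turn [0.    0.    0.001]
```

>>> arm_command(
  motion="0 -0.002 0.007 0 0 0 0; 0 0 0.007 0 0 0 0; 0 0 0 0 0 0 0",
)

```text
time_s: 6.87
eef_pos: [0.5168, -0.1053, 0.1371]
eef_rot: [0.005, -0.029, 1.0, 0.0]
wrist_force: [-0.4, 0.9, -5.9]
opening: 0.318
```

```bash
python3 d2.py .068 .134
```

```text
t 6.87 tcp [ 0.5168 -0.1053  0.1371] board xy [0.0037 0.0676] F [-0.4  0.9 -5.9] M [-0.    0.06  0.06] open 0.318
move [0.004 0.002 0.016] turn [-0.     0.001  0.   ]
```

Nearing contact, so I'll continue in 1 mm rows.

>>> arm_command(
  motion="0 0 0.006 0 0 0 0; 0 0 0.006 0 0 0 0; 0 0 0 0 0 0 0",
)

```text
time_s: 7.12
eef_pos: [0.5172, -0.1056, 0.1352]
eef_rot: [0.006, -0.029, 1.0, 0.0]
wrist_force: [-1.3, -0.6, -3.8]
opening: 0.317
```

>>> arm_command(
  motion="0 0 0.006 0 0 0 0; 0 0 0.006 0 0 0 0; 0 0 0 0 0 0 0",
)

```text
time_s: 7.37
eef_pos: [0.5173, -0.1062, 0.134]
eef_rot: [0.006, -0.029, 1.0, -0.0]
wrist_force: [-2.3, 0.2, -1.1]
opening: 0.317
```

>>> arm_command(
  motion="0 0 0.006 0 0 0 0; 0 0 0.006 0 0 0 0; 0 0 0 0 0 0 0",
)

```text
time_s: 7.62
eef_pos: [0.5174, -0.1065, 0.1323]
eef_rot: [0.006, -0.029, 1.0, -0.001]
wrist_force: [-2.3, -0.6, -0.3]
opening: 0.313
```

>>> arm_command(
  motion="0 0 0.006 0 0 0 0; 0 0 0.006 0 0 0 0; 0 0 0 0 0 0 0",
)

```text
time_s: 7.87
eef_pos: [0.5175, -0.1067, 0.1301]
eef_rot: [0.006, -0.029, 1.0, -0.001]
wrist_force: [-3.0, 0.0, 3.1]
opening: 0.318
```

```bash
python3 d2.py .068 .13
```

```text
t 7.87 tcp [ 0.5175 -0.1067  0.1301] board xy [0.0043 0.0662] F [-3.   0.   3.1] M [-0.02  0.83 -0.04] open 0.318
move [0.007 0.009 0.001] turn [-0.003  0.002  0.001]
```

>>> arm_command(
  motion="0 0 0.006 0 0 0 0; 0 0 0.003 0 0 0 0; 0 0 0 0 0 0 0",
)

```text
time_s: 8.12
eef_pos: [0.5178, -0.1073, 0.1297]
eef_rot: [0.006, -0.029, 1.0, -0.002]
wrist_force: [-4.0, -0.7, 4.6]
opening: 0.319
```

>>> arm_command(
  motion="0 -0.01 0.002 0 0 0 0; 0 -0.01 0.002 0 0 0 0; 0 -0.01 0.002 0 0 0 0",
)

```text
time_s: 8.37
eef_pos: [0.5181, -0.1117, 0.1294]
eef_rot: [0.006, -0.029, 1.0, -0.0]
wrist_force: [-4.9, 4.3, 6.8]
opening: 0.323
```

```bash
python3 d2.py .055 .129
```

```text
t 8.37 tcp [ 0.5181 -0.1117  0.1294] board xy [0.0046 0.0611] F [-4.9  4.3  6.8] M [ 1.01  0.94 -0.06] open 0.323
move [ 0.008 -0.03   0.002] turn [-0.001  0.002  0.001]
```

>>> arm_command(
  motion="0.004 -0.014 0.001 0 0 0 0; 0.004 -0.014 0.001 0 0 0 0; 0 -0.014 0.001 0 0 0 0",
)

```text
time_s: 8.62
eef_pos: [0.5183, -0.1183, 0.1299]
eef_rot: [0.008, -0.029, 1.0, 0.002]
wrist_force: [-5.1, 1.1, 4.0]
opening: 0.323
```

```bash
python3 d2.py .04 .129
```

```text
t 8.62 tcp [ 0.5183 -0.1183  0.1299] board xy [0.0045 0.0545] F [-5.1  1.1  4. ] M [ 0.47  1.01 -0.  ] open 0.323
move [ 0.007 -0.073  0.004] turn [0.002 0.005 0.001]
```

>>> arm_command(
  motion="0.006 -0.018 0.003 0.002 0.004 0 0; 0.004 -0.018 0.002 0 0 0 0; 0.002 -0.018 0.002 0 0 0 0",
)

```text
time_s: 8.87
eef_pos: [0.5188, -0.1309, 0.1298]
eef_rot: [0.008, -0.029, 1.0, -0.001]
wrist_force: [-1.8, -0.9, 4.6]
opening: 0.318
```

```bash
python3 d2.py .034 .129
```

```text
t 8.87 tcp [ 0.5188 -0.1309  0.1298] board xy [0.0042 0.0419] F [-1.8 -0.9  4.6] M [-0.05  0.59 -0.05] open 0.318
move [ 0.006 -0.039  0.004] turn [-0.002  0.005  0.001]
```

>>> arm_command(
  motion="0.003 -0.016 0.004 0 0.004 0 0; 0.002 -0.016 0.003 0 0 0 0; 0.001 -0.016 0.002 0 0 0 0",
)

```text
time_s: 9.12
eef_pos: [0.5197, -0.1437, 0.1295]
eef_rot: [0.007, -0.029, 1.0, -0.002]
wrist_force: [-3.0, 2.5, 6.3]
opening: 0.317
```

```bash
python3 d2.py .02 .129
```

```text
t 9.12 tcp [ 0.5197 -0.1437  0.1295] board xy [0.0044 0.029 ] F [-3.   2.5  6.3] M [0.59 0.6  0.01] open 0.317
move [ 0.007 -0.045  0.003] turn [-0.006  0.004  0.001]
```

>>> arm_command(
  motion="0.003 -0.016 0.002 -0.002 0.002 0 0; 0.003 -0.016 0.001 0 0 0 0; 0.002 -0.016 0.001 0 0 0 0",
)

```text
time_s: 9.37
eef_pos: [0.5202, -0.1545, 0.1298]
eef_rot: [0.008, -0.029, 1.0, -0.001]
wrist_force: [-0.4, 1.1, 5.2]
opening: 0.319
```

```bash
python3 d2.py .01 .129
```

```text
t 9.37 tcp [ 0.5202 -0.1545  0.1298] board xy [0.0043 0.0182] F [-0.4  1.1  5.2] M [0.28 0.43 0.07] open 0.319
move [ 0.007 -0.041  0.004] turn [-0.003  0.006 -0.   ]
```

>>> arm_command(
  motion="0.002 -0.016 0.004 -0.002 0.003 0 0; 0.001 -0.016 0.003 0 0 0 0; 0.001 -0.016 0.002 0 0 0 0",
)

```text
time_s: 9.62
eef_pos: [0.5212, -0.1671, 0.1294]
eef_rot: [0.008, -0.028, 1.0, -0.002]
wrist_force: [-1.4, 0.0, 6.0]
opening: 0.318
```

```bash
python3 d2.py .0 .129
```

```text
t 9.62 tcp [ 0.5212 -0.1671  0.1294] board xy [0.0046 0.0057] F [-1.4  0.   6. ] M [0.01 0.62 0.01] open 0.318
move [ 0.008 -0.028  0.002] turn [-0.004  0.005 -0.001]
```

>>> arm_command(
  motion="0.002 -0.016 0.003 -0.002 0.003 0 0; 0.002 -0.016 0.003 0 0 0 0; 0.001 -0.016 0.002 0 0 0 0",
)

```text
time_s: 9.87
eef_pos: [0.522, -0.1796, 0.1294]
eef_rot: [0.007, -0.028, 1.0, -0.002]
wrist_force: [-2.0, 5.2, 7.1]
opening: 0.316
```

```bash
python3 d2.py -.01 .129
```

```text
t 9.87 tcp [ 0.522  -0.1796  0.1294] board xy [ 0.0046 -0.0069] F [-2.   5.2  7.1] M [ 1.17  0.53 -0.02] open 0.316
move [ 0.008 -0.016  0.002] turn [-0.005  0.004 -0.001]
```

>>> arm_command(
  motion="0.003 -0.016 0.001 -0.002 0.002 0 0; 0.002 -0.016 0.001 0 0 0 0; 0.002 -0.016 0.001 0 0 0 0",
)

```text
time_s: 10.12
eef_pos: [0.5225, -0.1903, 0.1298]
eef_rot: [0.008, -0.028, 1.0, -0.0]
wrist_force: [-0.6, 0.9, 4.6]
opening: 0.319
```

```bash
python3 d2.py -.02 .129
```

```text
t 10.12 tcp [ 0.5225 -0.1903  0.1298] board xy [ 0.0045 -0.0175] F [-0.6  0.9  4.6] M [0.18 0.3  0.08] open 0.319
move [ 0.008 -0.012  0.004] turn [-0.002  0.005 -0.002]
```

>>> arm_command(
  motion="0.002 -0.016 0.004 -0.002 0.003 0 0; 0.001 -0.016 0.003 0 0 0 0; 0.001 -0.016 0.003 0 0 0 0",
)

```text
time_s: 10.37
eef_pos: [0.5235, -0.203, 0.1293]
eef_rot: [0.007, -0.027, 1.0, -0.001]
wrist_force: [-2.5, 0.7, 8.4]
opening: 0.318
```

```bash
python3 d2.py -.04 .129
```

```text
t 10.37 tcp [ 0.5235 -0.203   0.1293] board xy [ 0.0048 -0.0304] F [-2.5  0.7  8.4] M [0.02 0.68 0.01] open 0.318
move [ 0.009 -0.048  0.002] turn [-0.004  0.005 -0.003]
```

>>> arm_command(
  motion="0.003 -0.016 0.002 -0.002 0.003 -0.002 0; 0.002 -0.016 0.001 0 0 0 0; 0.002 -0.016 0.001 0 0 0 0",
)

```text
time_s: 10.62
eef_pos: [0.524, -0.2153, 0.1297]
eef_rot: [0.007, -0.028, 1.0, -0.001]
wrist_force: [0.4, 4.4, 5.1]
opening: 0.318
```

```bash
python3 d2.py -.05 .129
```

```text
t 10.62 tcp [ 0.524  -0.2153  0.1297] board xy [ 0.0045 -0.0426] F [0.4 4.4 5.1] M [0.82 0.13 0.03] open 0.318
move [ 0.007 -0.037  0.004] turn [-0.004  0.004 -0.002]
```

>>> arm_command(
  motion="0.001 -0.016 0.002 -0.002 0.002 -0.001 0; 0.001 -0.016 0.002 0 0 0 0; 0.001 -0.016 0.002 0 0 0 0",
)

```text
time_s: 10.87
eef_pos: [0.5249, -0.2264, 0.1294]
eef_rot: [0.007, -0.028, 1.0, -0.001]
wrist_force: [-0.8, -0.6, 6.7]
opening: 0.318
```

```bash
python3 d2.py -.068 .129
```

```text
t 10.87 tcp [ 0.5249 -0.2264  0.1294] board xy [ 0.0047 -0.0538] F [-0.8 -0.6  6.7] M [ 0.09  0.43 -0.04] open 0.318
move [ 0.009 -0.071  0.002] turn [-0.002  0.004 -0.001]
```

On strip 5 now. I'll roll on to its middle and hold there.

>>> arm_command(
  motion="0.001 -0.016 0.003 -0.001 0.002 0 0; 0.001 -0.016 0.003 0 0 0 0; 0.001 -0.016 0.003 0 0 0 0; 0 -0.012 0.003 0 0 0 0; 0 0 0.003 0 0 0 0",
)

```text
time_s: 11.28
eef_pos: [0.5261, -0.2449, 0.1293]
eef_rot: [0.008, -0.028, 1.0, -0.004]
wrist_force: [-1.9, 0.2, 7.5]
opening: 0.313
```

```bash
python3 d2.py -.068 .129; python3 - <<'E'
from bench import *
import cv2
a=camera("scene")["img"][:,:,::-1][130:240,250:370]; cv2.imwrite("pics/s5.png",cv2.resize(a,None,fx=5.4,fy=5.4,interpolation=cv2.INTER_CUBIC))
E
```

```text
t 11.28 tcp [ 0.5261 -0.2449  0.1293] board xy [ 0.005  -0.0723] F [-1.9  0.2  7.5] M [-0.01  0.64 -0.05] open 0.313
move [0.01  0.022 0.001] turn [-0.01   0.005 -0.002]
```

View pics/s5.png

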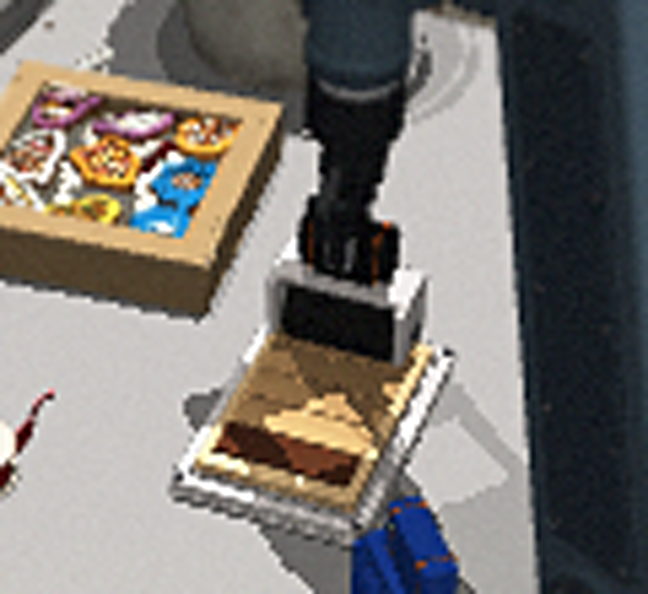

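The crop shows the roller on the last strip, drum at (345,320), with the four earlier strips behind it. Tool height held at 0.1293–0.1299 with 10–14 N contact on every strip, so all five are down. Lifting off.

>>> arm_command(
  motion="0 0 -0.04 0 0 0 0; 0 0 -0.1 0 0 0 0; 0 0 -0.12 0 0 0 0; 0 0 -0.1 0 0 0 0; 0 0 0 0 0 0 0",
)

```text
time_s: 11.75
eef_pos: [0.5197, -0.2433, 0.1948]
eef_rot: [0.001, -0.027, 1.0, 0.0]
wrist_force: [1.8, -1.4, -5.2]
opening: 0.318
```

```bash
python3 d2.py s .2; python3 - <<'E'
from bench import *
import cv2
a=camera("scene")["img"][:,:,::-1][130:240,250:370]; cv2.imwrite("pics/s6.png",cv2.resize(a,None,fx=5.4,fy=5.4,interpolation=cv2.INTER_CUBIC))
E
```

```text
t 11.75 tcp [ 0.5197 -0.2433  0.1948] board xy [-0.0014 -0.0703] F [ 1.8 -1.4 -5.2] M [-0.11 -0.14  0.02] open 0.318
move [-0.03   2.075 -0.026] turn [-0.002 -0.008 -0.151]
```

View pics/s6.png

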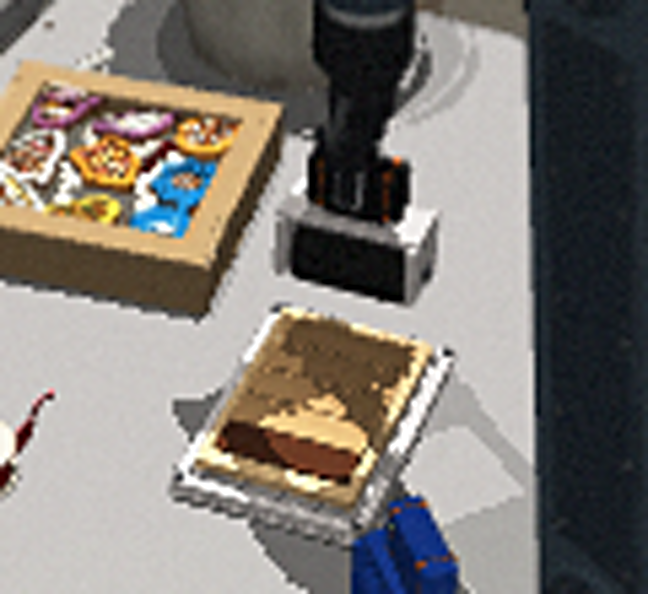

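>>> arm_command(
  motion="0 0.15 -0.02 0 0 0 0; 0 0.18 -0.02 0 0 0 0; 0 0.18 -0.01 0 0 0 0; 0 0.18 -0.01 0 0 0 0; 0 0.18 -0.01 0 0 0 0; 0 0.18 -0.01 0 0 0 0; 0 0.18 -0.01 0 0 0 0; 0 0.18 -0.01 0 0 0 0; 0 0.1 0 0 0 0 0; 0 0 0 0 0 0 0",
)

```text
time_s: 12.63
eef_pos: [0.4893, 0.0711, 0.1892]
eef_rot: [-0.016, -0.023, 1.0, 0.006]
wrist_force: [0.6, -0.1, -6.0]
opening: 0.319
```

```bash
python3 d2.py s .18
```

```text
t 12.63 tcp [0.4893 0.0711 0.1892] board xy [-0.0135  0.2453] F [ 0.6 -0.1 -6. ] M [ 0.01 -0.13  0.  ] open 0.319
move [-0.094  0.498  0.049] turn [ 0.012 -0.039 -0.16 ]
```

>>> arm_command(
  motion="0 0 0 0.006 -0.02 -0.08 0; 0 0 0 0.006 -0.019 -0.08 0; 0 0 0 0 0 0 0",
)

```text
time_s: 12.88
eef_pos: [0.485, 0.0731, 0.1819]
eef_rot: [0.0, -0.112, 0.994, 0.002]
wrist_force: [-0.6, -0.7, -6.5]
opening: 0.319
```

```bash
python3 d2.py s .16
```

```text
t 12.88 tcp [0.485  0.0731 0.1819] board xy [-0.0177  0.2475] F [-0.6 -0.7 -6.5] M [-0.02  0.06 -0.03] open 0.319
move [-0.198  0.459  0.111] turn [ 0.002 -0.008  0.012]
```

>>> arm_command(
  motion="-0.049 0.112 0.005 0.002 -0.006 0.01 0; -0.049 0.112 0.005 0 0 0 0; -0.049 0.112 0.005 0 0 0 0; -0.045 0.1 0.005 0 0 0 0; 0 0 0 0 0 0 0",
)

```text
time_s: 13.3
eef_pos: [0.5009, 0.1653, 0.1693]
eef_rot: [-0.003, -0.097, 0.995, 0.001]
wrist_force: [-0.5, 0.2, -6.9]
opening: 0.317
```

```bash
python3 d2.py s .14
```

```text
t 13.3 tcp [0.5009 0.1653 0.1693] board xy [0.0035 0.3387] F [-0.5  0.2 -6.9] M [ 0.01 -0.01  0.01] open 0.317
move [-0.018  0.028  0.146] turn [ 0.001 -0.016 -0.018]
```

>>> arm_command(
  motion="-0.018 0.028 0.03 0.001 -0.016 -0.018 0; 0 0 0.05 0 0 0 0; 0 0 0.02 0 0 0 0; 0 0 0 0 0 0 0",
)

```text
time_s: 13.63
eef_pos: [0.501, 0.1696, 0.1427]
eef_rot: [0.0, -0.103, 0.995, 0.0]
wrist_force: [-0.9, -0.6, -6.6]
opening: 0.32
```

```bash
python3 d2.py s .125; python3 - <<'E'
from bench import *
import cv2
a=camera("scene")["img"][:,:,::-1][200:290,220:340]; cv2.imwrite("pics/s7.png",cv2.resize(a,None,fx=6,fy=6,interpolation=cv2.INTER_CUBIC))
E
```

```text
t 13.63 tcp [0.501  0.1696 0.1427] board xy [0.0039 0.343 ] F [-0.9 -0.6 -6.6] M [ 0.01 -0.   -0.05] open 0.32
move [-0.012  0.007  0.089] turn [-0.001 -0.009 -0.006]
```

View pics/s7.png

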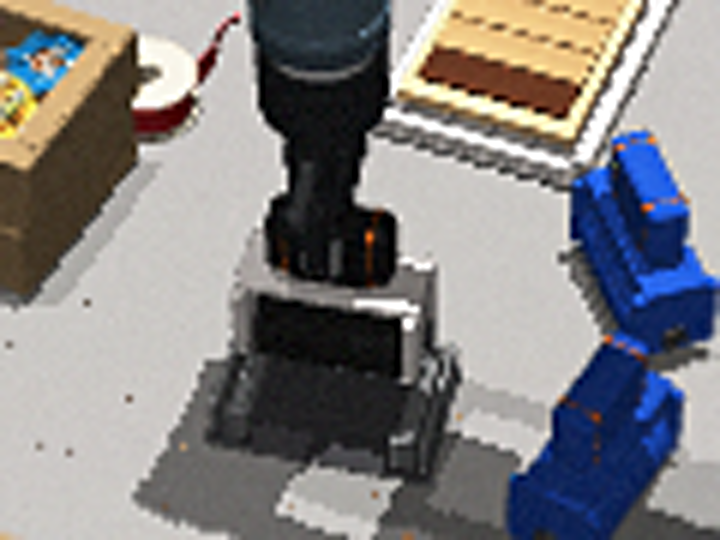

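The roller hangs level over its empty stand (drum at crop (330,330), stand at (330,420)), and it hasn't shifted in the fingers. Lowering it.

>>> arm_command(
  motion="-0.011 0.008 0.03 -0.001 -0.009 -0.006 0; 0 0 0.04 0 0 0 0; 0 0 0.02 0 0 0 0; 0 0 0 0 0 0 0",
)

```text
time_s: 14.02
eef_pos: [0.5034, 0.1696, 0.1231]
eef_rot: [0.005, -0.104, 0.995, 0.001]
wrist_force: [0.1, -0.0, -7.0]
opening: 0.321
```

```bash
python3 d2.py s .1
```

```text
t 14.02 tcp [0.5034 0.1696 0.1231] board xy [0.0063 0.3428] F [ 0.1 -0.  -7. ] M [ 0.02  0.05 -0.04] open 0.321
move [0.    0.01  0.116] turn [-0.    -0.    -0.004]
```

>>> arm_command(
  motion="0 0.01 0.035 0 0 -0.004 0; 0 0 0.035 0 0 0 0; 0 0 0.015 0 0 0 0; 0 0 0 0 0 0 0",
)

```text
time_s: 14.35
eef_pos: [0.5033, 0.1716, 0.1077]
eef_rot: [0.005, -0.106, 0.994, 0.001]
wrist_force: [-0.5, -0.7, -7.9]
opening: 0.316
```

```bash
python3 d2.py s .099
```

```text
t 14.35 tcp [0.5033 0.1716 0.1077] board xy [0.0063 0.3448] F [-0.5 -0.7 -7.9] M [-0.07  0.14  0.03] open 0.316
move [ 0.001 -0.     0.043] turn [-0.001 -0.001  0.   ]
```

>>> arm_command(
  motion="0 0 0.018 0 0 0 0; 0 0 0.014 0 0 0 0; 0 0 0.008 0 0 0 0; 0 0 0 0 0 0 0",
)

```text
time_s: 14.68
eef_pos: [0.5032, 0.172, 0.0993]
eef_rot: [0.005, -0.107, 0.994, 0.001]
wrist_force: [-3.3, -0.3, -1.0]
opening: 0.318
```

```bash
python3 d2.py s .099
```

```text
t 14.68 tcp [0.5032 0.172  0.0993] board xy [0.0063 0.3452] F [-3.3 -0.3 -1. ] M [-0.25  0.54 -0.04] open 0.318
move [ 0.001 -0.002  0.001] turn [-0.001 -0.001  0.001]
```

It's seated at the same height as at the start and the load is off. Releasing.

>>> arm_command(
  motion="0 0 0 0 0 0 0.5; 0 0 0 0 0 0 0.8; 0 0 0 0 0 0 1; 0 0 0 0 0 0 1; 0 0 0 0 0 0 1; 0 0 0 0 0 0 1",
)

```text
time_s: 15.18
eef_pos: [0.5084, 0.1725, 0.1028]
eef_rot: [0.01, -0.106, 0.994, 0.001]
wrist_force: [0.4, -0.6, -0.3]
opening: 0.999
```

```bash
python3 d2.py s .2
```

```text
t 15.18 tcp [0.5084 0.1725 0.1028] board xy [0.0115 0.3454] F [ 0.4 -0.6 -0.3] M [0.   0.04 0.02] open 0.999
move [ 0.017  0.    -0.487] turn [-0.002  0.01   0.001]
```

Open and clear. I'll retreat straight up, then toward +y so the cameras can see.

>>> arm_command(
  motion="0 0 -0.05 0 0.01 0 1; 0 0 -0.12 0 0 0 1; 0 0 -0.15 0 0 0 1; 0 0 -0.15 0 0 0 1; 0 0 -0.15 0 0 0 1; 0.1 0.15 0 0 0 0 1; 0.1 0.15 0 0 0 0 1; 0.1 0.15 0 0 0 0 1; 0.1 0.15 0 0 0 0 1; 0.1 0.15 0 0 0 0 1",
)

```text
time_s: 16.02
eef_pos: [0.3801, 0.2977, 0.2339]
eef_rot: [0.009, -0.1, 0.995, 0.001]
wrist_force: [0.1, 1.3, 1.0]
opening: 0.999
```

>>> arm_command(
  motion="0.12 0.14 0 0 0 0 1; 0.12 0.14 0 0 0 0 1; 0.12 0.14 0 0 0 0 1; 0.1 0.1 0 0 0 0 1; 0 0 0 0 0 0 1; 0 0 0 0 0 0 1",
)

```text
time_s: 16.52
eef_pos: [0.2589, 0.3887, 0.2341]
eef_rot: [0.01, -0.104, 0.995, 0.003]
wrist_force: [-0.1, -0.1, -0.0]
opening: 0.999
```

```bash
python3 - <<'E'
from bench import *
from h import *
for n,b in(("scene",(150,350,150,400)),("top",(130,310,80,450))):
    im=camera(n)["img"][:,:,::-1].copy(); cv2.imwrite(f"pics/{n}9.png",im)
    a=im[b[0]:b[1],b[2]:b[3]]; cv2.imwrite(f"pics/{n}9c.png",cv2.resize(a,None,fx=800/a.shape[1]*.99,fy=800/a.shape[1]*.99 if n=="top" else 2.9,interpolation=cv2.INTER_CUBIC))
old=cv2.imread("pics/top0.png"); new=cv2.imread("pics/top9.png")
h=[cv2.resize(i[185:252,190:358],None,fx=4.6,fy=4.2,interpolation=cv2.INTER_CUBIC) for i in(old,new)]
cv2.imwrite("pics/cmp.png",np.vstack(h))
E
```

```text
(no output)
```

View pics/scene9c.png

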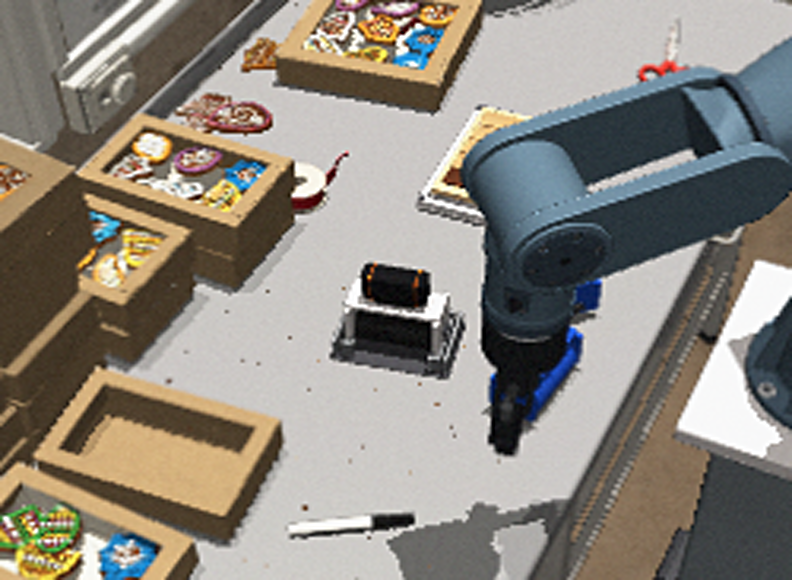

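View pics/cmp.png

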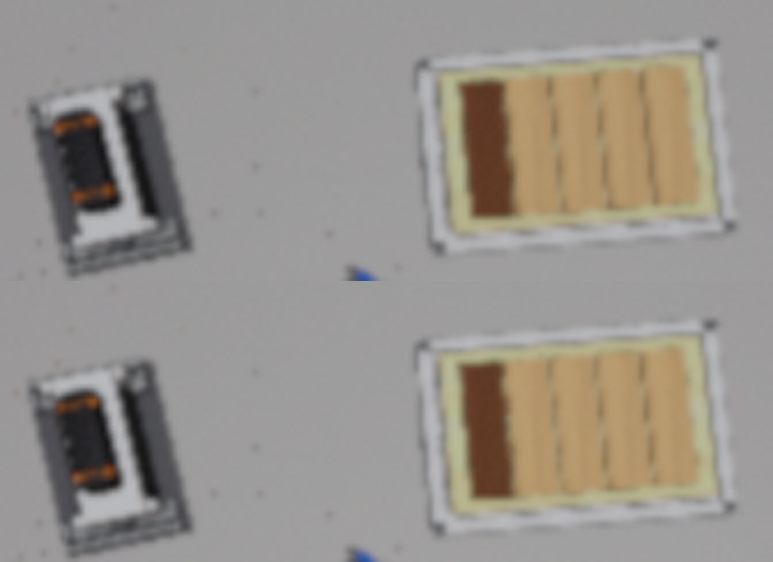

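View pics/top9c.png

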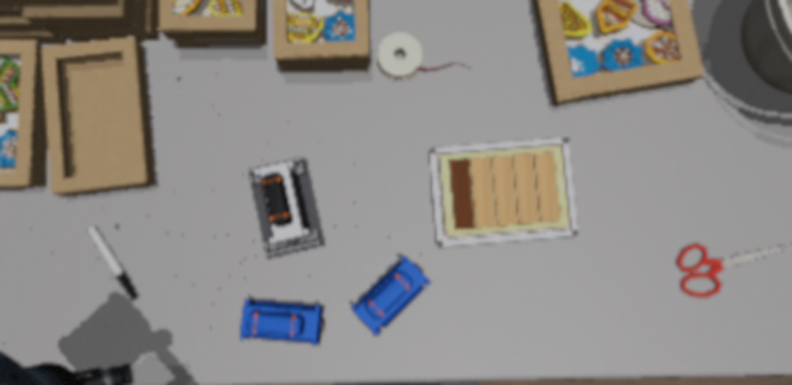

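The roller stands in its stand in the same place as before: the top comparison shows the grip at the same pixels, and nothing else has moved. The gripper is clear at z 0.23 m, with about 0 N on the wrist. Handing in.

```bash
python3 -c "
from bench import *
print(hand_in())"
```

```text
the job is handed in; nothing more can be done
None
```

I took the black, orange-banded roller from its stand and set it on the dark strip. I rolled it to the last strip in one pass without lifting, put it back upright in its stand and let go. The job was handed in at about 17 s of the 64 s allowed. No verdict is reported, so these are my own checks.

- **Pressure:** the readings during the pass put contact at about 10–14 N, a little under the 15 N asked for and well below 25 N. I only read it between short moves, so brief peaks could have gone unseen.
- **Strips:** the tool height stayed within 0.6 mm across all five strips, about 6 mm below first contact. That fits each strip having sunk its 4 mm plus bed give. I inferred this from height and force, because the pictures are too coarse to show 4 mm directly.
- **Roller:** it seated at the same tool height as when I picked it up (0.0993 m against 0.0992 m). In the last top picture it stands where it did at the start.
- **Other things on the bench:** the ribbon, pen, shears, spare box and both blue look-alikes show no movement in the last pictures. The arm was clear, with about 0 N on the wrist.
- **Disagreement:** the tool shifted 4–6 mm as the fingers closed and again as they opened. I put the roller back to the pose it had after closing, and it showed no shift.

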